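# Unlatch and open the washing-tablet tub

### The arm

A 6-joint arm with a two-finger parallel gripper is mounted at the origin on the work surface. World frame = base frame: x ahead of the robot, y to its left, z up, the work surface at z = 0. Lengths are in m, angles in degrees, forces in N, time in s.
With the tool pointing down it reaches from about 0.375 to 0.9 m from the base axis. Payload 3.1 kg.
Tool frame: the origin (TCP) lies on the centre line of the jaws, within the pads' length; the fingertips stand finger_overhang ahead of it and the grasp point (between the pads) lies 5 mm behind it (finger_overhang is the distance from the TCP to the fingertips, in m); z points along the fingers, y is the line along which they close (so a half turn about z gives the same grasp; the last joint's range is limited). The gripper opens to 87 mm and grips with 3 to 60 N. Pads are 19 mm wide; open, the fingers measure 117 mm over their backs; the gripper's body (75 mm by 190 mm) begins 51 mm behind the grasp point.
Start: joints at [57.496, 30.224, 82.088, -0, 67.689, -10.227], TCP at [0.237, 0.578, 0.237] pointing down, gripper open.
Joint ranges: [-176.69, 176.69], [-43.24, 126.21], [12.49, 139.97], [-82, 262], [0, 151.66], [-163.58, 163.58]. Speed limits (degrees/s): [159.86, 159.86, 180, 180, 180, 180].

### API

Orientations are given as a 3x3 rotation matrix whose columns are the frame's x, y, z axes.
In Python, from rig import read_state, capture, calibration, hand_in, finger_overhang gives the robot as it stands.
- The arm moves only by the tool send_rows, never from a script. Its argument "plan" is a list of rows, each a list of 5 numbers: the closure in counts, from 0 (fully open) to 255 (shut), then the shift along the tool's x, y, z in m, then the turn about the tool's z in rad. A call has 1 to 20 rows; each row shifts and turns the commanded pose from where the row before left it, along the tool's axes as they then stand; what a row does not reach is not made up. A row lasts 1/12 s, in which the tool goes at most 41.7 mm and 7.16 degrees, less where a joint would pass 70% of its speed; a pose out of reach is approached as far as the arm can. A call is refused whole if a number of a shift passes 0.0417 or a number of a turn 0.125, either way. A call with a gripper value outside its range is refused whole. The fingers move at their own pace and stop on an object; the grip force is fixed at half the most. Time passes only in rows, so rows that do not move let the fingers close. It gives the time, the measured TCP pose, the force, the opening and the grip force at its end, in the units of the state.
- read_state(): the state, without advancing time (a new reading comes with each control period).
- capture(name): name is "side" or "top" or "wrist"; returns (picture, depth): 480x640x3 uint8, blue, green, red; 480x640 float32, m along the optical axis (not along the pixel's ray), 0 where there is no reading.
- calibration(name): a dict with "fx", "fy", "cx", "cy" (pixels), "xyz" and "rotation" of the camera in the world. Camera axes: x right, y down, z forward; pixel columns grow to the right and rows downward; lengths in m; the calibration is good to about 2 mm. A picture is of the moment at which its call begins: read the wrist's pose just before it. calibration takes no time and is no camera call; for the wrist camera it gives the pose at the moment of the call.
- hand_in(): hands the job in; it is judged then, once.
The state is a dict: "time_s": time; "joint_positions": joint angles; "qvel": joint speeds; "tau": joint torques, N m; "position": TCP position; "tcp_rot": TCP orientation; "force": force on the tool from outside, world axes, zero at the start; "moment": the same for the moment, N m; "opening": opening from 0.0 (shut) to 1.0 (fully open); "grasp_force": force on a finger pad.
Only numpy, scipy, OpenCV 4.12 (cv2) and the standard library are available. Lean on these libraries where they do the work, as an engineer would, in place of code of your own. Each camera call takes 0.05 s, during which the arm holds its last target. There are 200 camera calls.

### The job

Open the washing-tablet tub: turn its latch knob clockwise until it clicks over and stays there by itself, then tip the lid up at its front edge to free it from the catch at the back, lift it off, and lay it flat and right way up on the middle of the soap rack. Let go of everything, and leave all the other things standing or lying where they are.

Things in the scene. Friction and masses are not known exactly. Their poses are not given: they have to be found in the camera images.
- tub: Fixed white plastic tub of washing tablets, 140 (x) x 140 (y) x 80 mm high, walls 5 mm. Origin: centre of its underside on the table; z up, -x its front, roughly towards the robot. Before it, to 150 mm ahead of the origin, a 90 mm wide housing with a face sloping 24 deg; the latch knob's axis leaves that face at (-112, 0, 66) mm, leaning 24 deg from vertical towards -x.
- catch (a point): Fixed steel catch at the tub's back, 100 mm wide, up to 95 mm high. This point: middle of its front lower edge. It reaches 8 mm over the lid's rear edge, 4 mm above the lid's top face: the lid cannot rise straight up; tip it up at the front about its rear edge (10 to 20 deg), then draw it 30 mm forward and up.
- knob (a joint): Turn of the latch knob, rad: 0 latched, 1.25 open (stop); grows clockwise, looking down on the sloped face. An over-centre spring holds it at either rest: turning resists with about 0.3 N m at first, falling to nothing at 0.62 (the click); beyond, the spring carries it on to 1.25, where it stays. Let go earlier, it springs back to 0.
- knob_grip (a point): Point on the knob's axis at the height to grip, 36 mm out from the sloped face. z points out along the axis, x along the grip bar. Bar: aluminium, 80 mm long, 14 mm thick, from 12 to 48 mm out from the face, on a boss 44 mm wide. At 0 rad the bar lies front to back of the tub.
- tongue (a point): Tip of the steel tongue that turns with the knob, under its bar: 18 mm wide, 5 mm thick, 60 mm from the axis, 3 to 8 mm out from the face. At 0 rad it lies over the lid's front edge with about 2 mm play and keeps the lid down; at 1.25 rad it has swung to the tub's -y side, clear of the lid.
- lid: Loose lid, 0.15 to 0.31 kg. Origin: centre of the plate's underside (80 mm above the table when seated); z up, -x front, as the tub. Plate 140 (x) x 140 (y) x 6 mm; plug under it 124 x 124 mm, 14 mm deep, with 3 mm play in the tub. On top, centred, an aluminium grip rib 90 mm long (x), 14 mm thick (y), from 6 to 42 mm above the origin.
- rack: Fixed stainless steel soap rack: seven slats on four short feet, 190 (x, along the slats) x 170 (y) mm, flat top 35 mm above the table. Origin: centre of its underside on the table, +z up. The lid laid on it rests on its plug, so the lid's origin is then 49 mm above the table.
- bottle: Bystander: clear glass bottle with white screw cap, 52 mm across, 150 mm high, standing between tub and rack. Origin: centre of underside.
- cup: Bystander: purple plastic cup, 72 mm across, 90 mm high, between tub and rack, beyond the bottle. Origin: centre of underside.
- soap: Bystander: bar of soap, 55 x 85 x 28 mm, before the rack. Origin: centre of underside.
- brush: Bystander: brush with wooden handle lying at one outer side, 200 mm long along its x, 42 mm wide, 20 mm high. Origin: at the middle of its length, underneath.
- jar: Bystander: glass jar with steel lid, 76 mm across, 110 mm high, at one outer side. Origin: centre of underside.
Things that resemble listed ones, but are neither listed nor needed, are in the scene too. There is more than one size of the lid; the one meant has the size given above.

How it is judged:
By the outcome, as a careful person would: the job done as asked, in the order asked, and still so for the second after the job is handed in, with the robot touching nothing.
It also fails if it takes over 67 s, if anything falls off the work surface, if the arm or the gripper's body presses on something with over 40 N, if the wrist force passes 120 N, or if a joint passes its speed limit or range.

## Working session

There is one attempt and no reset: what is moved stays moved. The work goes in short steps, Python scripts to look and compute and a tool call to move; the robot and the scene stay as the last step left them, time stands still between calls to the robot, and variables do not carry over. Pictures are saved under pics/ and viewed, at most 10 in all, crops included, and the job is handed in when it is done.

Besides the shell and the picture viewer there is one more tool, called after "Emit:" as name(argument=value, ...) on one line, values as JSON. send_rows: Moves the arm, as the interface text tells. Its arguments: {"type":"object","properties":{"plan":{"type":"array","items":{"type":"array","items":{"type":"number"}}}},"required":["plan"]}

```bash
mkdir -p pics; ls; python3 - <<'E'
from rig import *
import cv2,numpy as np
s=read_state();print(s['time_s'],s['position'],s['tcp_rot'],s['opening'],finger_overhang() if callable(finger_overhang) else finger_overhang)
ims=[]
for n in('top','side'):
    c=calibration(n);print(n,c)
    p,d=capture(n);np.save(f'pics/{n}_d.npy',d);cv2.imwrite(f'pics/{n}1.png',p)
E
```

```text
pics
0.0 [0.23650341 0.57776276 0.23556865] [[-9.25379895e-01  3.79039246e-01 -1.14011646e-03]
 [ 3.79040792e-01  9.25378130e-01 -1.84235186e-03]
 [ 3.56715180e-04 -2.13702602e-03 -9.99997653e-01]] 0.9978390651340278 0.014
top {'fx': 468.9662380290865, 'fy': 468.9662380290865, 'cx': 322.78341415176436, 'cy': 233.33906078387582, 'xyz': array([0.38996535, 0.00196113, 1.18537531]), 'rotation': array([[-1.46722392e-02, -9.94238960e-01,  1.06177287e-01],
       [-9.99892348e-01,  1.45751391e-02, -1.69046165e-03],
       [ 1.33174114e-04, -1.06190660e-01, -9.94345778e-01]])}
side {'fx': 440.715528193391, 'fy': 440.715528193391, 'cx': 321.59810888763917, 'cy': 232.1648708926592, 'xyz': array([-0.18681975, -0.69762506,  0.83527873]), 'rotation': array([[ 0.7214608 , -0.4221443 ,  0.54889754],
       [-0.69244872, -0.43637243,  0.57453797],
       [-0.00301418, -0.79459002, -0.60713888]])}
```

View pics/top1.png

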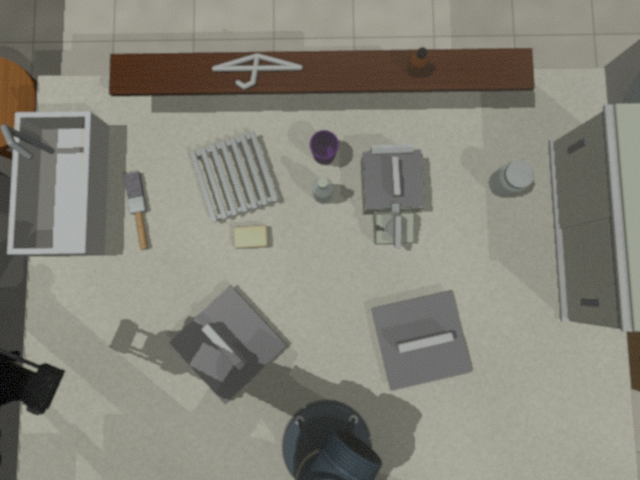

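View pics/side1.png

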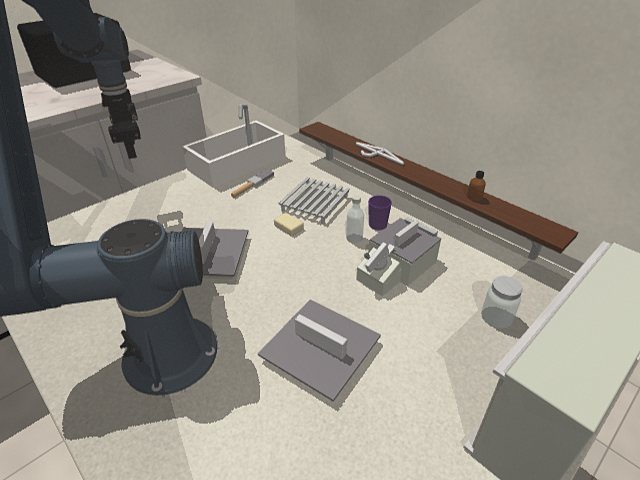

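Top view: the lid on the tub is at (393,180), with the knob at (398,228) and the catch at (393,149). Two larger grey plates lie on the table at (230,342) and (422,340). The rack is at (235,177), with the bottle at (323,190) and the cup at (323,147). The tub's lid is about 60 px, which is about 140 mm, and the plates on the table are about 85–100 px. So the seated lid is the one meant. I'll measure it and confirm with a crop.

```bash
cat > h.py <<'E'
import numpy as np,cv2
from rig import *
def cloud(d,c):
    v,u=np.mgrid[:480,:640]
    p=np.stack([(u-c['cx'])/c['fx']*d,(v-c['cy'])/c['fy']*d,d],-1)
    return p@c['rotation'].T+c['xyz']
def rect(P,m):
    q=P[m][:,:2].astype(np.float32)*1000
    r=cv2.minAreaRect(q); return np.round(r[0],1),np.round(r[1],1),round(r[2],1),len(q),np.round(np.median(P[m][:,2])*1000,1)
def comps(P,box,z0,z1,minn=20):
    u0,v0,u1,v1=box
    m=np.zeros((480,640),np.uint8); m[v0:v1,u0:u1]=1
    m&=((P[...,2]>z0)&(P[...,2]<z1)).astype(np.uint8)
    n,l=cv2.connectedComponents(m)
    for i in range(1,n):
        if (l==i).sum()>=minn: print('  ',rect(P,l==i))
E
python3 - <<'E'
from h import *
c=calibration('top');d=np.load('pics/top_d.npy');P=cloud(d,c)
im=cv2.imread('pics/top1.png')
for nm,box,a,b in [('table',(430,230,520,280),-.02,.02),('lid',(355,140,435,215),.076,.092),('rib',(355,140,435,200),.105,.14),('catch',(355,140,435,160),.092,.1),('knob',(365,200,430,255),.085,.14),('rack',(185,125,285,225),.025,.045),('bottle',(305,170,345,210),.1,.2),('cup',(300,120,345,168),.08,.1),('lidB',(360,280,480,400),.01,.03),('lidA',(160,280,300,400),.01,.05),('soap',(225,215,280,255),.02,.035),('shelf',(100,40,540,100),.1,.6)]:
    print(nm);comps(P,box,a,b)
o=np.hstack([cv2.resize(im[135:255,345:465],(400,400),interpolation=3),cv2.resize(im[280:400,365:485],(400,400),interpolation=3)])
cv2.imwrite('pics/crop1.png',o)
E
```

```text
table
   (array([ 457.8, -383.8]), array([229.9, 124.9]), 89.1, 4480, np.float64(0.1))
lid
   (array([ 628.9, -170.1]), array([156.4, 141.6]), 1.6, 3017, np.float64(85.8))
rib
   (array([ 635.5, -170. ]), array([88.5, 14.7]), 1.6, 273, np.float64(121.0))
catch
   (array([ 706.8, -167.7]), array([ 21.6, 100.5]), 0.8, 311, np.float64(94.8))
knob
   (array([ 527. , -171.6]), array([138.1, 115.2]), 89.1, 631, np.float64(90.1))
rack
   (array([661.3, 223.4]), array([191.1, 170.5]), 18.1, 2852, np.float64(33.8))
bottle
   (array([ 6.157e+02, -2.000e-01]), array([42.6, 39.7]), 82.6, 255, np.float64(112.8))
cup
   (array([722.6,  -4.7]), array([70.6, 70.5]), 56.0, 200, np.float64(88.0))
lidB
   (array([ 250.6, -233.2]), array([202.6, 202.3]), 11.8, 4358, np.float64(28.1))
lidA
   (array([248.1, 236.4]), array([202.2, 203.5]), 43.0, 6402, np.float64(28.5))
soap
   (array([509.2, 181.8]), array([55.2, 85.4]), 2.8, 740, np.float64(27.1))
shelf
   (array([ 8.881e+02, -3.000e-01]), array([1001.5,  104. ]), 90.0, 18217, np.float64(129.3))
```

View pics/crop1.png

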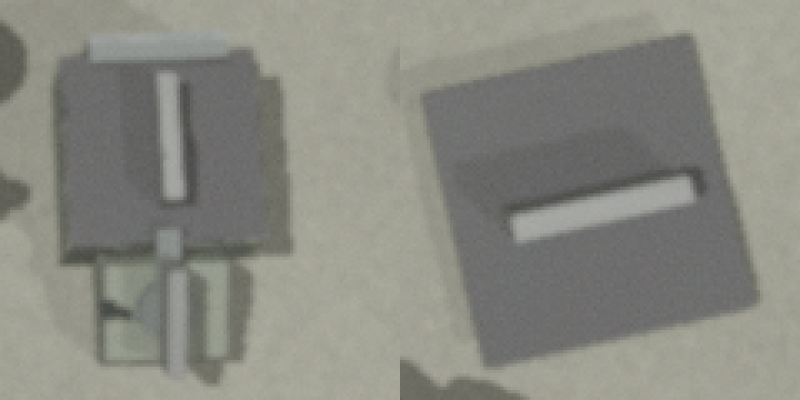

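The crop shows the seated lid with its rib, with the tongue over its front edge and the catch behind it, 140 mm across. The plate on the table at the right is 202 mm, so it is a decoy. Now I'll check the knob bar against the geometry given.

```bash
python3 - <<'E'
from h import *
c=calibration('top');d=np.load('pics/top_d.npy');P=cloud(d,c)*1000
t=np.radians(1.6);R=np.array([[np.cos(t),-np.sin(t)],[np.sin(t),np.cos(t)]])
Q=P.copy();Q[...,:2]=(P[...,:2]-[635.5,-170])@R
a=np.radians(24)
out=-(Q[...,0]+112)*np.sin(a)+(Q[...,2]-66)*np.cos(a)
e=(Q[...,0]+112)*np.cos(a)+(Q[...,2]-66)*np.sin(a)
m=(out>38)&(out<58)&(abs(e)<60)&(abs(Q[...,1])<50)
print(m.sum(),'e',np.percentile(e[m],[2,50,98]),'y',np.percentile(Q[m][:,1],[2,50,98]),'out',np.median(out[m]))
print(cv2.minAreaRect(np.stack([e[m],Q[m][:,1]],1).astype(np.float32)))
w=lambda v:np.r_[R@np.array(v[:2])+[635.5,-170],v[2]]
s=read_state()
print('front end target start',w([-152,-30,0]),'grip front lid',w([-35,0,0]))
E
```

```text
221 e [-36.70352475   1.51765631  39.44137189] y [-5.13082749  2.24904798  8.40136331] out 47.29842835554975
((0.9901618957519531, 1.8840885162353516), (78.75005340576172, 14.329132080078125), 0.7072144746780396)
front end target start [ 484.39691168 -204.23239254    0.        ] grip front lid [ 600.51364597 -170.97725736    0.        ]
```

Emit:
send_rows(plan=[[255,0,0,0,-0.105],[255,0,0,0,-0.105],[255,0,0,0,-0.105],[255,0,0,0,-0.105],[255,-0.009,-0.032,0,0],[255,-0.009,-0.032,0,0],[255,-0.009,-0.032,0,0],[255,-0.009,-0.032,0,0],[255,-0.009,-0.032,0,0],[255,-0.009,-0.032,0,0],[255,-0.009,-0.032,0,0],[255,-0.009,-0.032,0,0],[255,-0.009,-0.032,0,0],[255,-0.009,-0.032,0,0],[255,-0.009,-0.032,0,0],[255,-0.009,-0.032,0,0],[255,-0.009,-0.032,0,0],[255,-0.009,-0.032,0,0],[255,-0.009,-0.032,0,0],[255,0,0,0,0]])

```text
time_s: 1.77
position: [0.3894, 0.0983, 0.2367]
tcp_rot: [[-1.0, -0.025, 0.003], [-0.025, 1.0, -0.002], [-0.003, -0.002, -1.0]]
force: [0.0, 0.8, 1.0]
opening: 0.005
grasp_force: 0.0
```

Emit:
send_rows(plan=[[255,-0.0107,-0.0395,0,0],[255,-0.0107,-0.0395,0,0],[255,-0.0107,-0.0395,0,0],[255,-0.0107,-0.0395,0,0],[255,-0.0107,-0.0395,0,0],[255,-0.0107,-0.0395,0,0],[255,-0.0107,-0.0395,0,0],[255,-0.0107,-0.0395,0,0],[255,0,0,0.03,0],[255,0,0,0.03,0],[255,0,0,0.03,0],[255,0,0,0.03,0],[255,0,0,0.02,0],[255,0,0,0.01,0],[255,0,0,0,0]])

```text
time_s: 3.02
position: [0.481, -0.209, 0.0843]
tcp_rot: [[-0.999, -0.031, -0.004], [-0.031, 1.0, 0.003], [0.004, 0.003, -1.0]]
force: [0.2, -0.2, 0.3]
opening: 0.005
grasp_force: 0.0
```

```bash
python3 - <<'E'
from h import *
p,d=capture('side');cv2.imwrite('pics/side2.png',cv2.resize(p[180:330,320:520],(800,600),interpolation=3))
E
```

```text
(no output)
```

View pics/side2.png

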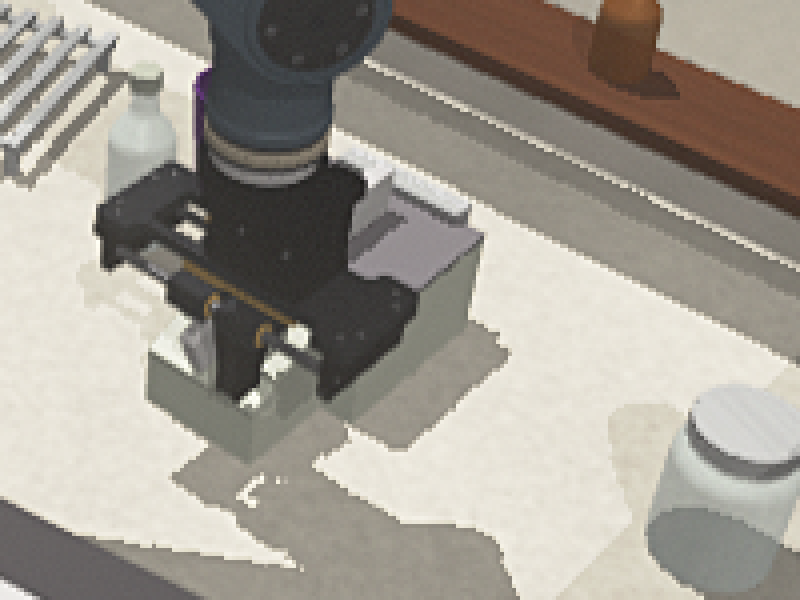

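The fingers stand beside the bar's front end on its −y side (crop about (235,350)) and clear of everything else. Pushing towards +y next.

Emit:
send_rows(plan=[[255,0,0.005,0,0],[255,0,0.005,0,0],[255,0,0.004,0,0],[255,0,0.003,0,0],[255,0,0.003,0,0],[255,0,0.003,0,0],[255,-0.0005,0.003,0,0],[255,-0.0005,0.003,0,0],[255,-0.0005,0.003,0,0],[255,-0.0005,0.003,0,0],[255,-0.0005,0.003,0,0]])

```text
time_s: 3.98
position: [0.4825, -0.1744, 0.0873]
tcp_rot: [[-1.0, -0.031, -0.001], [-0.031, 1.0, -0.002], [0.001, -0.002, -1.0]]
force: [-0.7, -0.7, 6.4]
opening: 0.004
grasp_force: 3.1
```

Emit:
send_rows(plan=[[255,-0.0005,0.003,0,0],[255,-0.0005,0.003,0,0],[255,-0.0005,0.003,0,0],[255,-0.0005,0.003,0,0],[255,0,0.003,0,0],[255,0,0,0,0],[255,0,-0.01,0,0],[255,0,-0.02,0,0],[255,0,-0.02,-0.02,0],[255,0.02,0,-0.04,0],[255,0.03,0,-0.04,0],[0,0.03,0,-0.02,0],[0,0.03,0,0,0],[0,0,0,0,0]])

```text
time_s: 5.15
position: [0.3787, -0.2082, 0.198]
tcp_rot: [[-1.0, -0.03, -0.003], [-0.03, 1.0, 0.002], [0.003, 0.002, -1.0]]
force: [-0.5, 0.6, -0.7]
opening: 0.148
grasp_force: 0.0
```

```bash
python3 - <<'E'
from h import *
p,d=capture('top');c=calibration('top');P=cloud(d,c)
cv2.imwrite('pics/top2.png',cv2.resize(p[130:280,335:475],(560,600),interpolation=3))
print('rib');comps(P,(355,140,435,197),.105,.14)
q,_=capture('side');cv2.imwrite('pics/side3.png',q)
E
```

```text
rib
   (array([ 635.4, -169.9]), array([90. , 14.6]), 1.5, 271, np.float64(121.0))
```

View pics/top2.png

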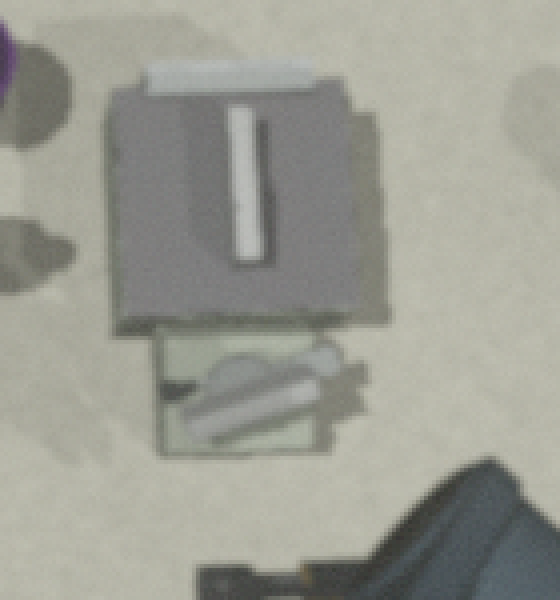

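The bar now lies across, with the tongue on the −y side at (320,355) in the crop, clear of the lid, and it stays there with nothing touching it. The rib is unmoved at (635.4, −169.9). Next I'll grip the rib near its front.

Emit:
send_rows(plan=[[0,-0.0318,0.0044,0,0],[0,-0.0318,0.0044,0,0],[0,-0.0318,0.0044,0,0],[0,-0.0318,0.0044,0,0],[0,-0.0318,0.0044,0,0],[0,-0.0318,0.0044,0,0],[0,-0.0318,0.0044,0,0],[0,0,0,0,0],[0,0,0,0,0],[0,0,0,0,0]])

```text
time_s: 6.08
position: [0.6044, -0.1717, 0.1959]
tcp_rot: [[-0.999, -0.033, -0.002], [-0.033, 0.999, 0.001], [0.002, 0.001, -1.0]]
force: [-0.2, -0.8, 0.4]
opening: 0.965
grasp_force: 0.0
```

Emit:
send_rows(plan=[[0,0.003,0.001,0.03,0],[0,0,0,0.03,0],[0,0,0,0.02,0],[0,0,0,0.01,0],[0,0,0,0,0],[255,0,0,0,0],[255,0,0,0,0],[255,0,0,0,0],[255,0,0,0,0],[255,0,0,0,0],[255,0,0,0,0],[255,0,0,0,0],[255,0,0,0,0],[255,0,0,0,0],[255,0,0,0,0]])

```text
time_s: 7.33
position: [0.6015, -0.1718, 0.1071]
tcp_rot: [[-1.0, -0.031, -0.0], [-0.031, 1.0, 0.0], [0.0, 0.0, -1.0]]
force: [-0.9, -0.6, 0.6]
opening: 0.325
grasp_force: 0.0
```

Emit:
send_rows(plan=[[255,0,0,0,0],[255,0,0,0,0],[255,0,0,0,0],[255,0,0,0,0],[255,0,0,0,0],[255,0,0,0,0],[255,0,0,0,0]])

```text
time_s: 7.92
position: [0.6015, -0.1717, 0.1071]
tcp_rot: [[-1.0, -0.031, -0.0], [-0.031, 1.0, 0.0], [0.0, 0.0, -1.0]]
force: [0.1, 1.2, -0.6]
opening: 0.16
grasp_force: 30.0
```

Emit:
send_rows(plan=[[255,-0.0006,0,-0.0018,0],[255,-0.0006,0,-0.0018,0],[255,-0.0006,0,-0.0018,0],[255,-0.0006,0,-0.0018,0],[255,-0.0006,0,-0.0018,0],[255,-0.0007,0,-0.0018,0],[255,-0.0007,0,-0.0018,0],[255,-0.0007,0,-0.0018,0],[255,0,0,0,0]])

```text
time_s: 8.67
position: [0.6063, -0.1715, 0.1217]
tcp_rot: [[-1.0, -0.031, -0.001], [-0.031, 1.0, 0.0], [0.001, 0.0, -1.0]]
force: [-1.4, 0.4, -4.0]
opening: 0.16
grasp_force: 30.0
```

Emit:
send_rows(plan=[[255,-0.0007,0,-0.0018,0],[255,-0.0007,0,-0.0018,0],[255,-0.0009,0,-0.0018,0],[255,-0.0009,0,-0.0018,0],[255,-0.0009,0,-0.0018,0],[255,-0.0009,0,-0.0018,0],[255,0,0,0,0],[255,0,0,0,0]])

```text
time_s: 9.33
position: [0.6121, -0.1716, 0.1327]
tcp_rot: [[-1.0, -0.031, 0.001], [-0.031, 1.0, -0.0], [-0.001, -0.0, -1.0]]
force: [-2.2, -0.2, -2.9]
opening: 0.156
grasp_force: 30.0
```

```bash
python3 - <<'E'
from h import *
p,d=capture('side');cv2.imwrite('pics/side4.png',cv2.resize(p[180:300,350:510],(800,600),interpolation=3))
E
```

```text
(no output)
```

View pics/side4.png

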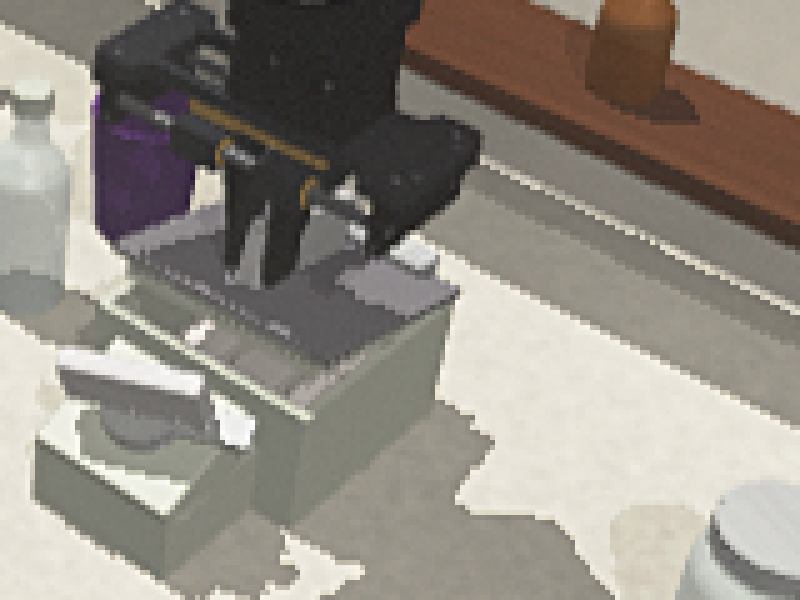

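The lid is tipped about 14°, its front edge well above the rim (crop (330,360)) and its rear still under the catch. Drawing it forward and up.

Emit:
send_rows(plan=[[255,0.003,0,-0.0003,0],[255,0.003,0,-0.0003,0],[255,0.003,0,-0.0003,0],[255,0.003,0,-0.0003,0],[255,0.003,0,-0.001,0],[255,0.003,0,-0.001,0],[255,0.003,0,-0.001,0],[255,0.003,0,-0.001,0],[255,0.003,0,-0.002,0],[255,0.003,0,-0.002,0],[255,0.003,0,-0.002,0],[255,0,0,0,0]])

```text
time_s: 10.38
position: [0.5782, -0.1726, 0.1441]
tcp_rot: [[-1.0, -0.031, 0.0], [-0.031, 1.0, -0.0], [-0.0, -0.0, -1.0]]
force: [0.9, 0.2, -1.3]
opening: 0.156
grasp_force: 30.0
```

Emit:
send_rows(plan=[[255,0,0,-0.004,0],[255,0,0,-0.006,0],[255,0,0,-0.01,0],[255,0,0,-0.015,0],[255,0,0,-0.02,0],[255,0,0,-0.025,0],[255,0,0,-0.025,0],[255,0,0,-0.025,0],[255,0,0,-0.02,0],[255,0,0,-0.01,0],[255,0,0,0,0],[255,0,0,0,0]])

```text
time_s: 11.38
position: [0.5785, -0.1724, 0.3038]
tcp_rot: [[-1.0, -0.031, 0.001], [-0.031, 1.0, -0.0], [-0.001, -0.0, -1.0]]
force: [0.7, -0.1, -1.9]
opening: 0.158
grasp_force: 30.0
```

```bash
python3 - <<'E'
from h import *
p,d=capture('side');cv2.imwrite('pics/side5.png',cv2.resize(p[100:300,300:540],(720,600),interpolation=3))
t,d=capture('top');np.save('pics/td5.npy',d)
P=cloud(d,calibration('top'))
w=P[(P[...,2]>.2)&(P[...,2]<.34)&(abs(P[...,1]+.17)<.09)&(P[...,0]>.62)&(P[...,0]<.72)]
# plate plane behind the gripper, rib excluded
w=w[abs(w[:,1]+.17)>.015]
b=np.linalg.lstsq(np.c_[w[:,:2]-[.6,-.17],np.ones(len(w))],w[:,2],rcond=None)[0];r=w[:,2]-np.c_[w[:,:2]-[.6,-.17],np.ones(len(w))]@b
print(len(w),'pitch',np.degrees(np.arctan(b[:2])),b[2],'res',r.std(),w[:,0].max(),w[:,1].min(),w[:,1].max(),read_state()['position'])
E
```

```text
381 pitch [-13.72427454  -0.50231831] 0.2754172723266533 res 0.0014699256278561399 0.6735961385374277 -0.1549586835188852 -0.09995164124773556 [ 0.57769016 -0.17206744  0.30195611]
```

View pics/side5.png

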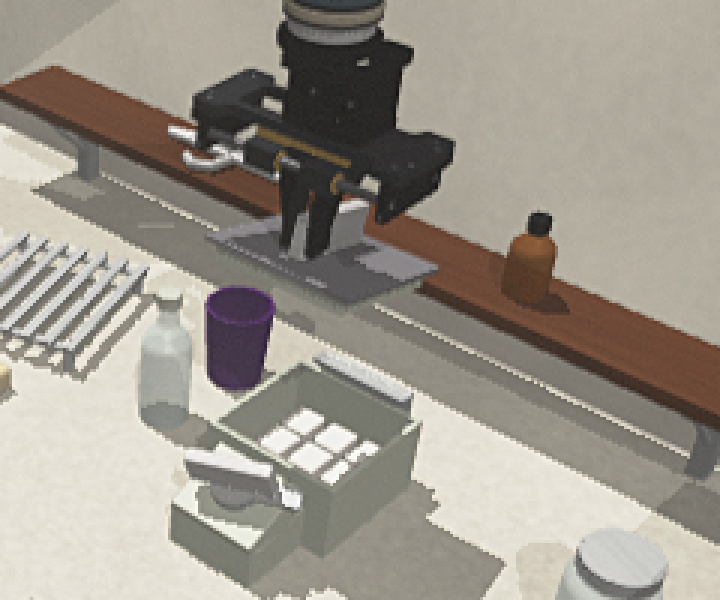

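The lid is held clear at pitch 13.7°, well above the bottle and cup, and the knob is still open. Carrying it to the rack.

Emit:
send_rows(plan=[[255,-0.001,0.01,0,0],[255,-0.003,0.02,0,0],[255,-0.0053,0.0323,0,0],[255,-0.0053,0.0323,0,0],[255,-0.0053,0.0323,0,0],[255,-0.0053,0.0323,0,0],[255,-0.0053,0.0323,0,0],[255,-0.0053,0.0323,0,0],[255,-0.0053,0.0323,0,0],[255,-0.0053,0.0323,0,0],[255,-0.0053,0.0323,0,0],[255,-0.0053,0.0323,0,0],[255,-0.003,0.02,0,0],[255,-0.001,0.01,0,0],[255,0,0,0,-0.07],[255,0,0,0,-0.075],[255,0,0,0,-0.07],[255,0,0,0,-0.07],[255,0,0,0,0],[255,0,0,0,0]])

```text
time_s: 13.15
position: [0.6271, 0.2117, 0.3026]
tcp_rot: [[-0.951, -0.309, -0.002], [-0.309, 0.951, -0.001], [0.002, 0.0, -1.0]]
force: [-0.1, -0.7, -1.1]
opening: 0.16
grasp_force: 30.0
```

```bash
python3 - <<'E'
from h import *
s=read_state();R=s['tcp_rot'];p=np.array(s['position']);print(p,R)
y=np.degrees(np.arctan2(-R[1][0],-R[0][0]));print('yaw',y)
u=-np.array(R)[:2,0];t=np.array([.6613,.2234])-.034*u
print('target tcp',t,'shift in tool',np.array(R).T@np.r_[t-p[:2],.1765-p[2]])
d=capture('top')[1];P=cloud(d,calibration('top'))
w=(P[...,2]>.2)&(P[...,2]<.27)&(P[...,0]>.55)&(P[...,1]>.1)&(P[...,1]<.35)
q=P[w][:,:2]-p[:2]; print('lid extents rel tcp: across',np.percentile(q@np.array([-u[1],u[0]]),[1,99]),'rear',np.percentile(q@u,99))
E
```

```text
[0.62712906 0.2117049  0.30264649] [[-9.51148479e-01 -3.08727518e-01 -1.97261145e-03]
 [-3.08727115e-01  9.51150516e-01 -5.13507005e-04]
 [ 2.03478415e-03  1.20577236e-04 -9.99997923e-01]]
yaw 17.982575750931748
target tcp [0.62896095 0.21290328] shift in tool [-0.00236905  0.00055907  0.126142  ]
lid extents rel tcp: across [-0.06303071  0.0658122 ] rear 0.09720915412522145
```

Emit:
send_rows(plan=[[255,-0.0144,0.0005,0.01,0],[255,0,0,0.02,0],[255,0,0,0.025,0],[255,0,0,0.025,0],[255,0,0,0.025,0],[255,0,0,0.025,0],[255,0,0,0.02,0],[255,0,0,0.015,0],[255,0,0,0.015,0],[255,0,0,0.01,0],[255,0,0,0.008,0],[255,0,0,0.004,0],[255,0,0,0,0],[255,0.001,0,0.002,0],[255,0.001,0,0.002,0],[255,0.001,0,0.002,0]])

```text
time_s: 14.53
position: [0.6389, 0.2163, 0.0965]
tcp_rot: [[-0.95, -0.311, 0.002], [-0.311, 0.95, 0.0], [-0.002, -0.0, -1.0]]
force: [-1.7, -1.2, 4.7]
opening: 0.159
grasp_force: 30.0
```

Emit:
send_rows(plan=[[255,0.001,0,0.002,0],[255,0.001,0,0.002,0],[255,0.001,0,0.002,0],[255,0.001,0,0.002,0],[255,0.001,0,0.002,0],[255,0.001,0,0.002,0],[255,0.001,0,0.002,0],[255,0.001,0,0.002,0],[255,0.001,0,0.002,0],[255,0,0,0.001,0],[255,0,0,0,0]])

```text
time_s: 15.45
position: [0.6297, 0.2134, 0.0763]
tcp_rot: [[-0.95, -0.311, -0.0], [-0.311, 0.95, -0.0], [0.0, 0.0, -1.0]]
force: [-3.3, -0.9, 2.3]
opening: 0.157
grasp_force: 30.0
```

Emit:
send_rows(plan=[[0,0,0,0,0],[0,0,0,0,0],[0,0,0,0,0],[0,0,0,0,0],[0,0,0,0,0],[0,0,0,0,0],[0,0,0,0,0],[0,0,0,0,0],[0,0,0,0,0],[0,0,0,0,0],[0,0,0,0,0],[0,0,0,0,0]])

```text
time_s: 16.45
position: [0.6298, 0.2134, 0.0766]
tcp_rot: [[-0.95, -0.311, 0.0], [-0.311, 0.95, -0.0], [0.0, -0.0, -1.0]]
force: [0.2, 0.7, -0.6]
opening: 0.959
grasp_force: 0.0
```

Emit:
send_rows(plan=[[0,0,0,-0.01,0],[0,0,0,-0.02,0],[0,0,0,-0.03,0],[0,0,0,-0.03,0],[0,0,0,-0.03,0],[0,0,0,-0.03,0],[0,0,0,-0.03,0],[0,0.035,0,-0.005,0],[0,0.035,0,0,0],[0,0.035,0,0,0],[0,0.035,0,0,0],[0,0.035,0,0,0],[0,0.03,0,0,0],[0,0,0,0,0],[0,0,0,0,0]])

```text
time_s: 17.7
position: [0.4336, 0.1494, 0.2625]
tcp_rot: [[-0.951, -0.311, 0.001], [-0.311, 0.951, 0.0], [-0.001, -0.0, -1.0]]
force: [1.1, 0.1, 0.6]
opening: 1.004
grasp_force: 0.0
```

```bash
python3 - <<'E'
from h import *
p,d=capture('top');P=cloud(d,calibration('top'));cv2.imwrite('pics/top6.png',cv2.resize(p[100:280,120:460],(800,424),interpolation=3))
for n,b,z0,z1 in [('lid',(170,110,300,230),.047,.065),('rib',(170,110,300,230),.082,.1),('soap',(225,215,280,255),.02,.035),('bottle',(305,170,345,210),.1,.2),('cup',(300,120,345,168),.08,.1)]:
    print(n);comps(P,b,z0,z1)
E
```

```text
lid
   (array([661.8, 223.5]), array([142.1, 140.2]), 18.0, 2913, np.float64(54.3))
rib
   (array([660.9, 222.9]), array([89.3, 14.2]), 18.0, 224, np.float64(89.9))
soap
   (array([526.1, 152. ]), array([28.5, 23.3]), 14.9, 79, np.float64(26.6))
bottle
   (array([615.4,   0. ]), array([34.8, 42.7]), 2.1, 255, np.float64(113.1))
cup
   (array([722.6,  -4.7]), array([69.8, 70.6]), 88.5, 197, np.float64(88.5))
```

View pics/top6.png

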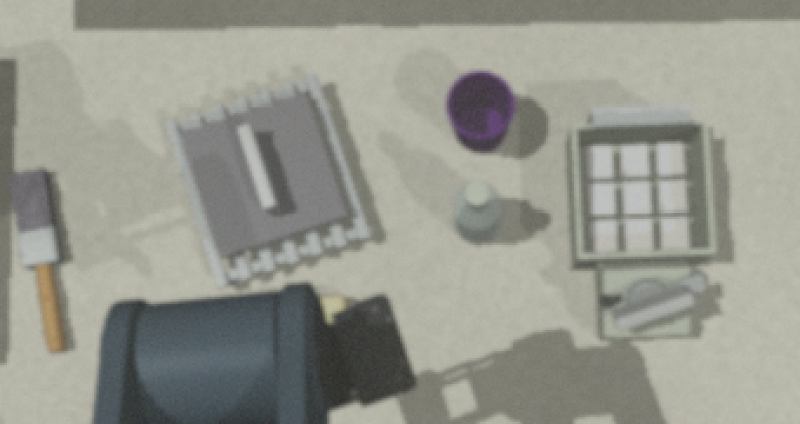

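The lid lies flat on the middle of the rack (crop (268,175)): its centre is within 1 mm and its plate top is at 54 mm. The knob has stayed open (660,300). The bottle and cup are unmoved, and the arm only hides part of the soap.

```bash
python3 -c "
from rig import *
print(hand_in())"
```

```text
the job is handed in; nothing more can be done
None
```

The tub is open: the knob clicked over and stayed open, the lid lies flat and right way up on the middle of the rack, and the gripper has let go and is clear. The bottle and cup measured unmoved; the soap was partly hidden by the arm and the brush and jar were not re-measured. The job is handed in at about 18 s of the 67 s allowed.

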